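Carry the sample vials over to the long rack in sequence

TASK

The four stoppered vials are known only by their place in the row, so move them from the four single wooden blocks into the four bays of the long wooden rack without losing their sequence: the vial that stands leftmost at the start (the robot's left as it faces the table) goes into the bay next to the rack's steel knob, the second from the left into the next bay, and so on, the rightmost ending farthest from the knob. Keep the vials upright and set them down on the bay floors; do not drop them.

Things in the scene. Friction and masses are not known exactly. Their poses are not given: they have to be found in the camera images.
- vial_cork: Loose upright amber glass vial with a white paper band, 50 to 100 g: round body 30 mm in diameter, 70 mm tall, topped by a tapered cork stopper, 25 mm wide at its top, total height 92 mm. Origin: centre of its underside; z up. All four bodies are alike: only the stoppers differ. Starts in a wooden block, up to 5 mm off its centre in x and y.
- vial_cap: Loose upright amber glass vial with a white paper band, 50 to 100 g: round body 30 mm in diameter, 70 mm tall, topped by a flat black screw cap 32 mm across, total height 88 mm. Origin: centre of its underside; z up. All four bodies are alike: only the stoppers differ. Starts in a wooden block, up to 5 mm off its centre in x and y.
- vial_ball: Loose upright amber glass vial with a white paper band, 50 to 100 g: round body 30 mm in diameter, 70 mm tall, topped by a white ball stopper of 22 mm diameter, total height 100 mm. Origin: centre of its underside; z up. All four bodies are alike: only the stoppers differ. Starts in a wooden block, up to 5 mm off its centre in x and y.
- vial_dropper: Loose upright amber glass vial with a white paper band, 50 to 100 g: round body 30 mm in diameter, 70 mm tall, topped by a black collar 24 mm across with a slim rubber dropper bulb 13 mm across on it, total height 99 mm. Origin: centre of its underside; z up. All four bodies are alike: only the stoppers differ. Starts in a wooden block, up to 5 mm off its centre in x and y.
- block_cork: Fixed open wooden block, 60 x 60 mm, 26 mm high, walls and floor 6 mm, in which vial_cork stands at the start. Origin: centre of its underside, 8 mm above the table (on a thin board); z up. The four equal blocks form a row along their y axes, 62 mm apart, in varying order; y points to the robot's left within 0.25 rad.
- block_cap: Fixed open wooden block, 60 x 60 mm, 26 mm high, walls and floor 6 mm, in which vial_cap stands at the start. Origin: centre of its underside, 8 mm above the table (on a thin board); z up. The four equal blocks form a row along their y axes, 62 mm apart, in varying order; y points to the robot's left within 0.25 rad.
- block_ball: Fixed open wooden block, 60 x 60 mm, 26 mm high, walls and floor 6 mm, in which vial_ball stands at the start. Origin: centre of its underside, 8 mm above the table (on a thin board); z up. The four equal blocks form a row along their y axes, 62 mm apart, in varying order; y points to the robot's left within 0.25 rad.
- block_dropper: Fixed open wooden block, 60 x 60 mm, 26 mm high, walls and floor 6 mm, in which vial_dropper stands at the start. Origin: centre of its underside, 8 mm above the table (on a thin board); z up. The four equal blocks form a row along their y axes, 62 mm apart, in varying order; y points to the robot's left within 0.25 rad.
- rack: Fixed long wooden rack, the destination: 70 mm (x) by 308 mm (y), 34 mm high. Four bays 52 x 52 mm inside, floor 10 mm above the underside, centres at x = 0, y = +93, +31, -31, -93 mm; solid ends beyond. Origin: centre of its underside, on the table; z up; y points to the robot's left within 0.25 rad. Stands left or right of the blocks.
- post: Dark steel ball knob, 24 mm across, fixed on one solid end of the rack (the other end has a flat wooden plug); its top is 60 mm above the table. Origin: centre of its foot on the rack's top, at rack y = +142 or -142 mm. Marks the end where the sequence begins.

How it is judged:
By the outcome, as a careful person would: the job done as asked, in the order asked, and still so for the second after the job is handed in, with the robot touching nothing.
It also fails if it takes over 112 s, if anything falls off the work surface, if the arm or the gripper's body presses on something with over 40 N, if the wrist force passes 120 N, or if a joint passes its speed limit or range.

ROBOT

A 6-joint arm with a two-finger parallel gripper is mounted at the origin on the work surface. World frame = base frame: x ahead of the robot, y to its left, z up, the work surface at z = 0. Lengths are in mm, angles in rad, forces in N, time in s.
With the tool pointing down it reaches from about 300 to 775 mm from the base axis. Payload 14.6 kg.
Tool frame: the origin (TCP) lies midway between the tips of the shut fingers; the grasp point (between the pads) lies 19 mm behind it; z points along the fingers, y is the line along which they close (so a half turn about z gives the same grasp; the last joint's range is limited). The gripper opens to 94 mm and grips with 3 to 60 N. Pads are 16 mm wide; open, the fingers measure 119 mm over their backs; the gripper's body (75 mm by 177 mm) begins 78 mm behind the grasp point.
Start: joints at [1.282, 0.3, 1.521, -0, 1.321, -0.067], TCP at [120.99, 536.517, 205.446] pointing down, gripper open.
Joint ranges: [-3.03, 3.03], [-0.79, 2.21], [0.23, 2.52], [-1.04, 4.18], [0, 3.07], [-2.55, 2.55]. Speed limits (rad/s): [2.22, 2.22, 2.57, 3.14, 3.14, 3.14].

INTERFACE

Orientations are given as [roll, pitch, yaw] about the fixed x, y, z axes, in that order (R = Rz(yaw) Ry(pitch) Rx(roll)).
In Python, from cell import manip gives the robot as it stands.
- The arm moves only by the shell command python3 -m creep 'ROWS' [OPENING] [FORCE]. ROWS is text: rows parted by semicolons, each of 6 numbers parted by spaces: the shift along the tool's x, y, z normalised to -1 to 1, where 1 is 4 cm, then the turn, a rotation vector about the tool's x, y, z normalised to -1 to 1, where 1 is pi rad. In form: dx dy dz ax ay az; .... A call has 1 to 20 rows; each row shifts and turns the commanded pose from where the row before left it, along the tool's axes as they then stand; what a row does not reach is not made up. A row lasts 1/8 s, in which the tool goes at most 62.5 mm and 10.7 degrees, less where a joint would pass 70% of its speed; a pose out of reach is approached as far as the arm can. A call with a number of a shift or a turn outside -1 to 1 is refused whole. A call with a gripper value outside its range is refused whole. OPENING is the closure, from 0 (fully open) to 1 (shut), set as the call begins (- or left out, the last holds). The fingers move at their own pace and stop on an object; FORCE is the grip in N (left out, the last holds). Time passes only in rows, so rows that do not move let the fingers close. It gives the time, the measured TCP pose, the force, the opening and the grip force at its end, in the units of the state.
- manip.read_state(): the state, without advancing time (a new reading comes with each control period).
- manip.camera(name): name is "scene" or "top"; returns a dict with "color" (480x640x3 uint8, red, green, blue), "range_z" (480x640 float32, mm along the optical axis (not along the pixel's ray), 0 where there is no reading), "camera_matrix" (3x3 intrinsics, pixels), "T" (4x4, takes a point from camera to world coordinates). Camera axes: x right, y down, z forward; pixel columns grow to the right and rows downward; lengths in mm; the calibration is good to about 2 mm. A picture is of the moment at which its call begins.
- manip.sign_off(): hands the job in; it is judged then, once.
The state is a dict: "clock": time; "joints": joint angles; "qd": joint speeds; "effort": joint torques, N m; "eef_pos": TCP position; "eef_rot": TCP orientation; "wrist_force": force on the tool from outside, world axes, zero at the start; "moment": the same for the moment, N m; "finger_gap": finger opening in mm; "finger_force": force on a finger pad.
Only numpy, scipy, OpenCV 4.12 (cv2) and the standard library are available. Lean on these libraries where they do the work, as an engineer would, in place of code of your own. Each camera call takes 0.05 s, during which the arm holds its last target. There are 200 camera calls.

## Working session

There is one attempt and no reset: what is moved stays moved. The work goes in short steps, Python scripts to look and compute and a shell command to move; the robot and the scene stay as the last step left them, time stands still between calls to the robot, and variables do not carry over. Pictures are saved under pics/ and viewed, at most 14 in all, crops included, and the job is handed in when it is done.

```bash
ls; mkdir -p pics; python3 - <<'E'
from cell import manip
import cv2
s=manip.read_state();print(s)
for n in("top","scene"):
    c=manip.camera(n);cv2.imwrite(f"pics/{n}0.png",c["color"][:,:,::-1]);print(c["camera_matrix"],c["T"])
E
```

```text
pics
{'clock': 0.0, 'joints': array([ 1.28238474e+00,  3.00447816e-01,  1.52159196e+00, -2.29389436e-05,
        1.32066041e+00, -6.65864717e-02]), 'qd': array([-0.00074072, -0.00035052,  0.00103473,  0.00225671,  0.00081948,
       -0.00025515]), 'effort': array([ 1.86347620e-04, -5.31804156e+01, -3.52746892e+01,  7.08380900e-02,
        2.43949756e-02, -2.31026569e-06]), 'eef_pos': array([120.93391134, 536.2763012 , 204.89449078]), 'eef_rot': array([-3.14048610e+00, -5.15221793e-05,  2.91977320e+00]), 'wrist_force': array([ 0.32671499, -0.23136066, -0.27385271]), 'moment': array([-0.00094965, -0.02440004,  0.02147722]), 'finger_force': 0.0, 'finger_gap': 93.86024782300902}
[[436.62640188   0.         319.73702287]
 [  0.         436.62640188 233.11263051]
 [  0.           0.           1.        ]] [[ 9.32295847e-03 -9.96557971e-01  8.23728848e-02  4.51779537e+02]
 [-9.99953092e-01 -9.07491783e-03  3.38508787e-03 -1.11653956e+01]
 [-2.62590914e-03 -8.24005799e-02 -9.96595830e-01  8.11910046e+02]
 [ 0.00000000e+00  0.00000000e+00  0.00000000e+00  1.00000000e+00]]
[[513.91777521   0.         321.33011256]
 [  0.         513.91777521 235.7161302 ]
 [  0.           0.           1.        ]] [[-1.71051423e-01  6.30962255e-01 -7.56721906e-01  1.23000118e+03]
 [ 9.85187101e-01  1.00056509e-01 -1.39266188e-01  1.19855295e+02]
 [-1.21567558e-02 -7.69334341e-01 -6.38730683e-01  6.32968047e+02]
 [ 0.00000000e+00  0.00000000e+00  0.00000000e+00  1.00000000e+00]]
```

View pics/top0.png

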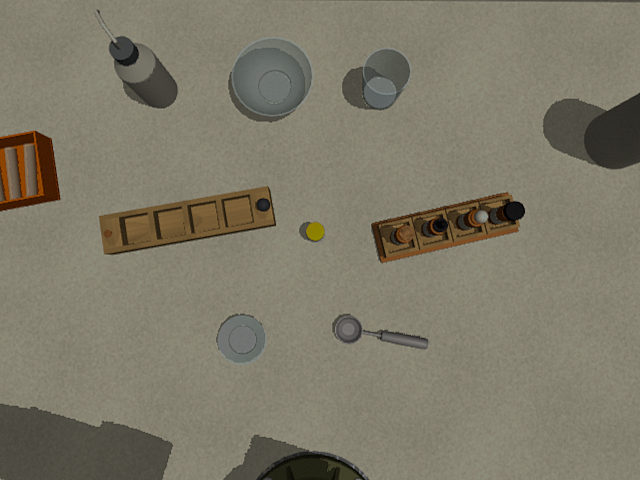

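View pics/scene0.png

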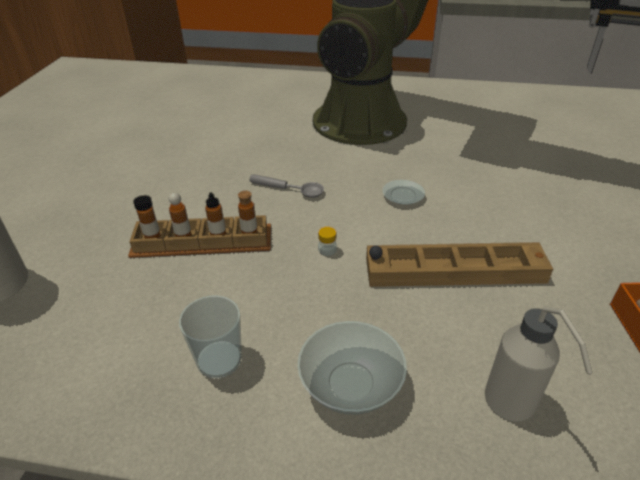

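The order from the left is cork, dropper, ball, cap, at top-view pixels (400,235), (437,226), (480,217) and (513,211). The rack is left of the blocks with its knob at its right end (263,205), so cork goes into the rightmost bay and cap into the leftmost. Next I'll measure with depth.

```bash
cat > h.py <<'E'
import numpy as np,cv2
from cell import manip
def cloud(n):
    c=manip.camera(n);d=c["range_z"];K=c["camera_matrix"];v,u=np.indices(d.shape)
    p=np.stack([(u-K[0,2])*d/K[0,0],(v-K[1,2])*d/K[1,1],d],-1)@c["T"][:3,:3].T+c["T"][:3,3]
    p[d==0]=np.nan
    return p,c["color"]
def proj(c,P):
    q=np.linalg.inv(c["T"])@np.r_[P,1];q=c["camera_matrix"]@q[:3];return q[:2]/q[2]
E
python3 - <<'E'
from h import *
from scipy import ndimage as nd
np.set_printoptions(precision=1,suppress=True)
p,_=cloud("top");z=p[...,2]
print("table",np.nanmedian(z[250:330,440:600]))
s,_=cloud("scene")
def box(p,x0,x1,y0,y1,z0,z1):
    return (p[...,0]>x0)&(p[...,0]<x1)&(p[...,1]>y0)&(p[...,1]<y1)&(p[...,2]>z0)&(p[...,2]<z1)
for nm,q in(("top",p),("scene",s)):
    for lab,b in(("rack",(380,600,60,430,27,41)),("blocks",(380,600,-420,-90,28,40)),("knob",(380,600,60,430,45,80))):
        m=box(q,*b);l,n=nd.label(m)
        m=nd.binary_closing(m,iterations=2);l,n=nd.label(m)
        k=1+np.argmax(nd.sum(m,l,range(1,n+1)));P=q[(l==k)&box(q,*b)]
        print(nm,lab,len(P),"zmed",np.median(P[:,2]),P.mean(0),cv2.minAreaRect(P[:,:2].astype(np.float32)))
    m=box(q,380,600,-420,-90,88,130);l,n=nd.label(m)
    for k in range(1,n+1):
        P=q[l==k]
        if len(P)>8:
            T=P[P[:,2]>P[:,2].max()-6]
            print(nm,"stop",len(P),"zmax",P[:,2].max(),"top",T.mean(0),"mid",(P[:,:2].min(0)+P[:,:2].max(0))/2,np.ptp(P[:,:2],axis=0))
E
```

```text
table 0.6054469689252642
top rack 3514 zmed 34.36398426706438 [536.  238.8  34.2] ((537.832275390625, 231.8065948486328), (70.99683380126953, 308.6667785644531), 10.62250804901123)
top blocks 1634 zmed 34.31565241019928 [ 529.6 -232.9   34.2] ((531.5211791992188, -239.03871154785156), (60.177799224853516, 246.41506958007812), 13.46950626373291)
top knob 142 zmed 56.646806221445274 [562.8  91.   56.4] ((563.1507568359375, 91.54279327392578), (21.28487205505371, 21.510173797607422), 5.199522972106934)
top stop 346 zmax 105.47740097545307 top [ 550.4 -326.9  102.4] mid [ 550.7 -327.3] [31.6 31.3]
top stop 190 zmax 116.23144157546119 top [ 539.4 -269.7  112.7] mid [ 539.6 -269.8] [21.9 21.1]
top stop 186 zmax 115.16117275398699 top [ 526.2 -206.   112.3] mid [ 526.2 -206.8] [23.4 24.6]
top stop 193 zmax 110.33649493444307 top [ 511.6 -150.1  106.5] mid [ 511.6 -150.1] [23.  23.2]
scene rack 3376 zmed 34.29372441781868 [542.4 240.7  33.6] ((539.4200439453125, 231.41810607910156), (75.19171905517578, 309.2052001953125), 10.5151948928833)
scene blocks 1753 zmed 34.27512227994862 [ 543.6 -238.8   33.8] ((534.0117797851562, -239.6605987548828), (65.33192443847656, 246.4722442626953), 13.365616798400879)
scene knob 148 zmed 55.13165495367889 [571.4  91.8  54.6] ((569.2813720703125, 91.70065307617188), (19.099809646606445, 22.372928619384766), 8.623156547546387)
scene stop 187 zmax 108.85500937044321 top [ 514.8 -149.7  106.6] mid [ 513.8 -150.3] [25.4 24.5]
scene stop 187 zmax 117.05598541427946 top [ 543.8 -269.3  113.4] mid [ 543.6 -270.6] [22.3 21.9]
scene stop 160 zmax 117.23092664289788 top [ 530.1 -206.4  113. ] mid [ 530.  -207.2] [22.8 23.9]
scene stop 255 zmax 105.40390369371482 top [ 554.7 -327.   102.7] mid [ 554.  -327.4] [30.8 31.7]
```

Sizes and heights match the given ones (rack 71x309 mm at 34 mm, blocks at 34 mm, stopper tops at 102 to 113 mm). Rack yaw is about 0.185 and block yaw about 0.235, so one tool yaw of 1.78 serves both. I'll turn the tool first.

```bash
cat > go.py <<'E'
# python3 go.py x y z -> remaining shift in tool axes (units of 40 mm), yaw error in units of pi
import sys,numpy as np
from scipy.spatial.transform import Rotation as R
from cell import manip
s=manip.read_state();r=R.from_euler("xyz",s["eef_rot"])
t=np.array([float(a) for a in sys.argv[1:4]])
e=(r.inv()*R.from_euler("xyz",[np.pi,0,1.78])).as_rotvec()/np.pi
print("pos",s["eef_pos"].round(1),"shift",(r.inv().apply(t-s["eef_pos"])/40).round(2),"turn",e.round(4),"gap",round(s["finger_gap"],1))
E
python3 -m creep '0 0 0 0 0 0.052; 0 0 0 0 0 0.052; 0 0 0 0 0 0.052; 0 0 0 0 0 0.052; 0 0 0 0 0 0.052; 0 0 0 0 0 0.052; 0 0 0 0 0 0.052; 0 0 0 0 0 0; 0 0 0 0 0 0' 0 20; python3 go.py 512 -150 165
```

```text
clock: 1.32
eef_pos: [121.0, 536.5, 205.4]
eef_rot: [-3.141, 0.0, 1.78]
wrist_force: [-0.0, -0.6, 0.4]
finger_gap: 94.3
finger_force: 0.0
pos [121.  536.5 205.4] shift [-18.82   6.     1.01] turn [-0.      0.0001 -0.    ] gap 94.3
```

```bash
python3 -m creep '-0.94 0.3 0.05 0 0 0; -0.94 0.3 0.05 0 0 0; -0.94 0.3 0.05 0 0 0; -0.94 0.3 0.05 0 0 0; -0.94 0.3 0.05 0 0 0; -0.94 0.3 0.05 0 0 0; -0.94 0.3 0.05 0 0 0; -0.94 0.3 0.05 0 0 0; -0.94 0.3 0.05 0 0 0; -0.94 0.3 0.05 0 0 0; -0.94 0.3 0.05 0 0 0; -0.94 0.3 0.05 0 0 0; -0.94 0.3 0.05 0 0 0; -0.94 0.3 0.05 0 0 0; -0.94 0.3 0.05 0 0 0; -0.94 0.3 0.05 0 0 0; -0.94 0.3 0.05 0 0 0; -0.94 0.3 0.05 0 0 0; -0.94 0.3 0.05 0 0 0; -0.94 0.3 0.05 0 0 0'; python3 -m creep '0 0 0 0 0 0; 0 0 0 0 0 0'; python3 go.py 512 -150 45
```

```text
clock: 3.82
eef_pos: [509.9, -151.9, 165.3]
eef_rot: [3.142, -0.0, 1.779]
wrist_force: [0.6, 0.5, 0.7]
finger_gap: 93.8
finger_force: 0.0
clock: 4.08
eef_pos: [509.0, -150.3, 165.3]
eef_rot: [-3.141, -0.0, 1.778]
wrist_force: [1.3, -0.3, -0.4]
finger_gap: 94.1
finger_force: 0.0
pos [ 509.  -150.3  165.3] shift [-0.01  0.07  3.01] turn [-0.0001 -0.0001 -0.0007] gap 94.1
```

```bash
python3 -m creep '0 0.07 0.6 0 0 0; 0 0 0.6 0 0 0; 0 0 0.6 0 0 0; 0 0 0.6 0 0 0; 0 0 0.6 0 0 0; 0 0 0 0 0 0; 0 0 0 0 0 0'; python3 - <<'E'
from h import *
c=manip.camera("scene")["color"][150:300,90:320,::-1]
cv2.imwrite("pics/s1.png",cv2.resize(c,None,fx=3,fy=3,interpolation=2))
E
python3 go.py 512 -150 45
```

```text
clock: 4.95
eef_pos: [512.5, -149.8, 46.6]
eef_rot: [3.141, 0.001, 1.777]
wrist_force: [0.7, 0.9, 0.8]
finger_gap: 94.1
finger_force: 0.0
pos [ 512.6 -150.    46.8] shift [ 0.   -0.02  0.04] turn [ 0.0005  0.0003 -0.001 ] gap 93.8
```

View pics/s1.png

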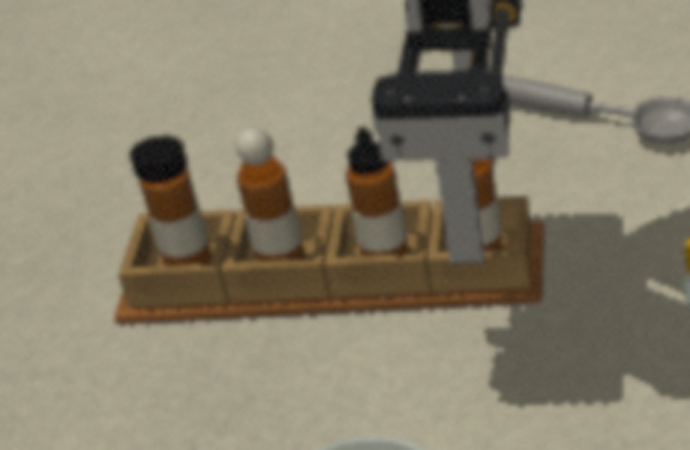

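The fingers straddle the cork vial: the near fingertip is at crop (465,260) with the vial behind it, and the neighbours are clear. Closing and lifting.

```bash
python3 -m creep '0 0 0 0 0 0; 0 0 0 0 0 0; 0 0 0 0 0 0; 0 0 0 0 0 0; 0 0 0 0 0 0; 0 0 0 0 0 0; 0 0 0 0 0 0; 0 0 0 0 0 0; 0 0 0 0 0 0; 0 0 0 0 0 0' 1 25; python3 -m creep '0 0 -0.3 0 0 0; 0 0 -0.5 0 0 0; 0 0 -0.7 0 0 0; 0 0 -0.8 0 0 0; 0 0 -0.7 0 0 0; 0 0 0 0 0 0; 0 0 0 0 0 0'; python3 go.py 555 140.4 165
```

```text
clock: 6.25
eef_pos: [512.1, -150.1, 45.5]
eef_rot: [3.142, 0.0, 1.776]
wrist_force: [0.3, 0.3, -0.5]
finger_gap: 29.7
finger_force: 25.0
clock: 7.12
eef_pos: [511.7, -150.0, 164.6]
eef_rot: [-3.141, -0.001, 1.776]
wrist_force: [0.4, 0.1, -0.6]
finger_gap: 29.7
finger_force: 25.0
pos [ 511.7 -150.   164.6] shift [ 6.89  2.54 -0.01] turn [-0.0003 -0.0002 -0.0012] gap 29.7
```

```bash
python3 -m creep '0.4 0.15 0 0 0 0.001; 0.69 0.25 0 0 0 0; 0.69 0.25 0 0 0 0; 0.69 0.25 0 0 0 0; 0.69 0.25 0 0 0 0; 0.69 0.25 0 0 0 0; 0.69 0.25 0 0 0 0; 0.69 0.25 0 0 0 0; 0.69 0.25 0 0 0 0; 0.69 0.25 0 0 0 0; 0.29 0.14 0 0 0 0; 0 0 0 0 0 0; 0 0 0 0 0 0'; python3 go.py 555 140.4 42
```

```text
clock: 8.75
eef_pos: [556.0, 140.0, 165.2]
eef_rot: [-3.141, 0.0, 1.773]
wrist_force: [-0.6, -0.3, -1.2]
finger_gap: 29.6
finger_force: 25.0
pos [556.  140.  165.2] shift [ 0.01 -0.02  3.08] turn [-0.0001  0.     -0.0024] gap 29.6
```

```bash
python3 -m creep '0 -0.02 0.6 0 0 -0.002; 0 0 0.7 0 0 0; 0 0 0.7 0 0 0; 0 0 0.6 0 0 0; 0 0 0.3 0 0 0; 0 0 0.1 0 0 0; 0 0 0.04 0 0 0; 0 0 0.02 0 0 0; 0 0 0 0 0 0; 0 0 0 0 0 0'; python3 go.py 555 140.4 41.5
```

```text
clock: 10.0
eef_pos: [555.5, 140.5, 43.3]
eef_rot: [3.141, 0.0, 1.779]
wrist_force: [1.2, -0.4, -0.3]
finger_gap: 29.6
finger_force: 25.0
pos [555.5 140.5  43.3] shift [-0.   -0.01  0.05] turn [ 0.0001  0.     -0.0002] gap 29.6
```

```bash
python3 -m creep '0 0 0.02 0 0 0; 0 0 0.02 0 0 0; 0 0 0 0 0 0; 0 0 0 0 0 0'; python3 - <<'E'
from h import *
c=manip.camera("scene")["color"][180:310,340:570,::-1]
cv2.imwrite("pics/s2.png",cv2.resize(c,None,fx=3,fy=3,interpolation=2))
E
```

```text
clock: 10.5
eef_pos: [555.4, 140.5, 41.5]
eef_rot: [3.141, -0.0, 1.779]
wrist_force: [1.3, 0.2, -0.1]
finger_gap: 29.5
finger_force: 25.0
```

View pics/s2.png

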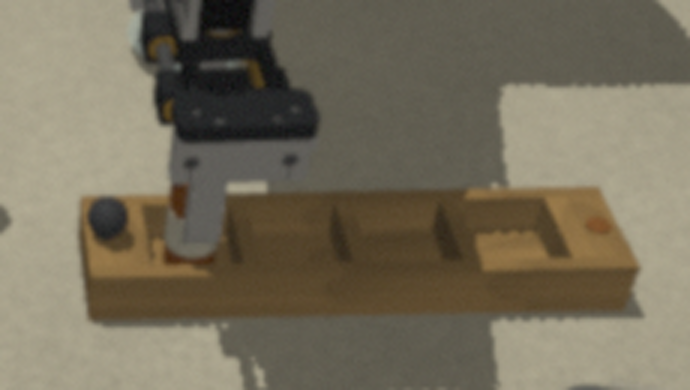

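The vial is inside the bay next to the knob (crop (190,250)), with no contact force yet. I'll ease it down until the wrist feels the floor.

```bash
python3 -m creep '0 0 0.015 0 0 0; 0 0 0 0 0 0; 0 0 0 0 0 0'; python3 -m creep '0 0 0.015 0 0 0; 0 0 0 0 0 0; 0 0 0 0 0 0'
```

```text
clock: 10.92
eef_pos: [555.4, 140.6, 41.4]
eef_rot: [3.141, -0.0, 1.779]
wrist_force: [-3.6, -1.0, 7.9]
finger_gap: 29.4
finger_force: 25.0
clock: 11.3
eef_pos: [555.4, 140.6, 41.4]
eef_rot: [3.141, 0.0, 1.779]
wrist_force: [-5.3, -1.0, 14.6]
finger_gap: 29.2
finger_force: 25.0
```

On the floor at TCP z = 41.4. Releasing, raising, and moving to the dropper vial.

```bash
python3 -m creep '0 0 -0.02 0 0 0; 0 0 0 0 0 0; 0 0 0 0 0 0; 0 0 0 0 0 0; 0 0 0 0 0 0; 0 0 0 0 0 0' 0.3; python3 -m creep '0 0 -0.4 0 0 0; 0 0 -0.6 0 0 0; 0 0 -0.8 0 0 0; 0 0 -0.8 0 0 0; 0 0 -0.5 0 0 0; 0 0 0 0 0 0; 0 0 0 0 0 0'; python3 go.py 527 -206.5 165
```

```text
clock: 12.05
eef_pos: [555.3, 140.5, 41.0]
eef_rot: [-3.142, -0.0, 1.779]
wrist_force: [-0.7, -0.3, -0.6]
finger_gap: 65.8
finger_force: 0.0
clock: 12.92
eef_pos: [555.0, 140.4, 164.5]
eef_rot: [-3.141, -0.0, 1.779]
wrist_force: [0.2, 0.0, -0.5]
finger_gap: 66.1
finger_force: 0.0
pos [555.  140.4 164.5] shift [-8.34 -2.48 -0.01] turn [-0.0003 -0.     -0.0002] gap 66.1
```

```bash
python3 -m creep '-0.9 -0.27 0 0 0 0; -0.9 -0.27 0 0 0 0; -0.9 -0.27 0 0 0 0; -0.9 -0.27 0 0 0 0; -0.9 -0.27 0 0 0 0; -0.9 -0.27 0 0 0 0; -0.9 -0.27 0 0 0 0; -0.9 -0.27 0 0 0 0; -0.9 -0.27 0 0 0 0; -0.24 -0.05 0 0 0 0; 0 0 0 0 0 0; 0 0 0 0 0 0'; python3 go.py 527 -206.5 45.5
python3 - <<'E'
from h import *
p,_=cloud("top");q=p.reshape(-1,3)
P=q[(q[:,2]>88)&(q[:,2]<108)&(q[:,0]>500)&(q[:,0]<600)&(q[:,1]>100)&(q[:,1]<180)]
print(len(P),P.mean(0),np.ptp(P,axis=0))
E
```

```text
clock: 14.42
eef_pos: [527.5, -205.3, 164.8]
eef_rot: [-3.141, -0.0, 1.78]
wrist_force: [-0.3, -0.3, -0.1]
finger_gap: 65.9
finger_force: 0.0
pos [ 527.5 -205.3  164.8] shift [-0.03 -0.02  2.98] turn [-0.0001 -0.0001  0.0001] gap 65.9
178 [553.72213774 140.28166964 102.31594497] [23.44384804 23.37753804 17.49821351]
```

The cork vial stands upright at (554,140) with its top at 102, as intended. Picking the dropper vial.

```bash
python3 -m creep '-0.03 -0.02 0.6 0 0 0; 0 0 0.7 0 0 0; 0 0 0.7 0 0 0; 0 0 0.6 0 0 0; 0 0 0.38 0 0 0; 0 0 0 0 0 0; 0 0 0 0 0 0'; python3 -m creep '0 0 0 0 0 0; 0 0 0 0 0 0; 0 0 0 0 0 0; 0 0 0 0 0 0; 0 0 0 0 0 0; 0 0 0 0 0 0; 0 0 0 0 0 0; 0 0 0 0 0 0' 1 25; python3 go.py 527 -206.5 165
```

```text
clock: 15.35
eef_pos: [527.4, -207.8, 46.8]
eef_rot: [3.141, 0.001, 1.78]
wrist_force: [-0.1, -0.6, 0.1]
finger_gap: 65.6
finger_force: 0.0
clock: 16.35
eef_pos: [526.9, -207.8, 46.0]
eef_rot: [3.141, 0.0, 1.779]
wrist_force: [-0.8, 0.4, 1.8]
finger_gap: 30.0
finger_force: 25.0
pos [ 526.9 -207.8   46. ] shift [ 0.03  0.01 -2.98] turn [ 0.0001  0.0001 -0.0002] gap 30.0
```

```bash
python3 -m creep '0 0 -0.3 0 0 0; 0 0 -0.5 0 0 0; 0 0 -0.7 0 0 0; 0 0 -0.8 0 0 0; 0 0 -0.7 0 0 0; 0 0 0 0 0 0; 0 0 0 0 0 0'; python3 go.py 543.7 201.3 165
```

```text
clock: 17.23
eef_pos: [526.4, -207.6, 164.9]
eef_rot: [-3.141, -0.001, 1.779]
wrist_force: [0.1, 0.2, -1.8]
finger_gap: 29.8
finger_force: 25.0
pos [ 526.4 -207.6  164.9] shift [9.91 2.54 0.  ] turn [-0.0003 -0.0002 -0.0002] gap 29.8
```

```bash
python3 -m creep '0.4 0.1 0 0 0 0; 0.75 0.19 0 0 0 0; 0.75 0.19 0 0 0 0; 0.75 0.19 0 0 0 0; 0.75 0.19 0 0 0 0; 0.75 0.19 0 0 0 0; 0.75 0.19 0 0 0 0; 0.75 0.19 0 0 0 0; 0.75 0.19 0 0 0 0; 0.75 0.19 0 0 0 0; 0.75 0.19 0 0 0 0; 0.75 0.19 0 0 0 0; 0.75 0.19 0 0 0 0; 0.51 0.16 0 0 0 0; 0 0 0 0 0 0; 0 0 0 0 0 0'; python3 go.py 543.7 201.3 42
```

```text
clock: 19.23
eef_pos: [544.0, 200.6, 165.6]
eef_rot: [-3.141, 0.0, 1.779]
wrist_force: [-0.1, 0.3, -0.7]
finger_gap: 29.4
finger_force: 25.0
pos [544.  200.6 165.6] shift [ 0.02 -0.    3.09] turn [-0.0002  0.0001 -0.0003] gap 29.4
```

```bash
python3 -m creep '0.02 0 0.6 0 0 0; 0 0 0.7 0 0 0; 0 0 0.7 0 0 0; 0 0 0.6 0 0 0; 0 0 0.3 0 0 0; 0 0 0.1 0 0 0; 0 0 0.05 0 0 0; 0 0 0 0 0 0; 0 0 0 0 0 0; 0 0 0 0 0 0'; python3 go.py 543.7 201.3 42
```

```text
clock: 20.48
eef_pos: [544.1, 202.0, 44.1]
eef_rot: [3.141, -0.0, 1.779]
wrist_force: [-0.1, 0.5, -0.5]
finger_gap: 29.6
finger_force: 25.0
pos [544.1 202.   44.1] shift [-0.01 -0.01  0.05] turn [ 0.0001 -0.     -0.0002] gap 29.6
```

```bash
python3 -m creep '0 0 0.02 0 0 0; 0 0 0.02 0 0 0; 0 0 0.015 0 0 0; 0 0 0 0 0 0; 0 0 0 0 0 0; 0 0 0 0 0 0'; python3 -m creep '0 0 0.01 0 0 0; 0 0 0 0 0 0; 0 0 0 0 0 0'
```

```text
clock: 21.22
eef_pos: [544.0, 201.9, 42.0]
eef_rot: [3.141, -0.0, 1.779]
wrist_force: [-3.0, -0.6, 5.6]
finger_gap: 29.7
finger_force: 25.0
clock: 21.6
eef_pos: [544.0, 201.9, 42.0]
eef_rot: [3.141, -0.0, 1.779]
wrist_force: [-4.6, -1.1, 8.5]
finger_gap: 29.7
finger_force: 25.0
```

On the floor. Release and go to the ball vial.

```bash
python3 -m creep '0 0 -0.02 0 0 0; 0 0 0 0 0 0; 0 0 0 0 0 0; 0 0 0 0 0 0; 0 0 0 0 0 0; 0 0 0 0 0 0' 0.3; python3 -m creep '0 0 -0.4 0 0 0; 0 0 -0.6 0 0 0; 0 0 -0.8 0 0 0; 0 0 -0.8 0 0 0; 0 0 -0.5 0 0 0; 0 0 0 0 0 0; 0 0 0 0 0 0'; python3 go.py 541 -269.8 165
```

```text
clock: 22.35
eef_pos: [544.0, 201.9, 42.0]
eef_rot: [-3.142, 0.0, 1.779]
wrist_force: [-0.6, 0.2, 0.2]
finger_gap: 65.8
finger_force: 0.0
clock: 23.22
eef_pos: [543.7, 201.8, 165.5]
eef_rot: [-3.141, 0.0, 1.779]
wrist_force: [-0.5, 0.1, -0.2]
finger_gap: 65.9
finger_force: 0.0
pos [543.7 201.8 165.5] shift [-11.52  -2.51   0.02] turn [-0.0002  0.     -0.0002] gap 65.9
```

```bash
python3 -m creep '-0.93 -0.2 0 0 0 0; -0.93 -0.2 0 0 0 0; -0.93 -0.2 0 0 0 0; -0.93 -0.2 0 0 0 0; -0.93 -0.2 0 0 0 0; -0.93 -0.2 0 0 0 0; -0.93 -0.2 0 0 0 0; -0.93 -0.2 0 0 0 0; -0.93 -0.2 0 0 0 0; -0.93 -0.2 0 0 0 0; -0.93 -0.2 0 0 0 0; -0.93 -0.2 0 0 0 0; -0.36 -0.11 0.02 0 0 0; 0 0 0 0 0 0; 0 0 0 0 0 0'; python3 go.py 541 -269.8 45.5
```

```text
clock: 25.1
eef_pos: [541.3, -268.6, 165.0]
eef_rot: [-3.141, -0.0, 1.78]
wrist_force: [0.0, 0.6, -0.3]
finger_gap: 65.9
finger_force: 0.0
pos [ 541.3 -268.6  165. ] shift [-0.03 -0.01  2.99] turn [-0.0001 -0.0001  0.0001] gap 65.9
```

```bash
python3 -m creep '-0.01 0 0.6 0 0 0; 0 0 0.7 0 0 0; 0 0 0.7 0 0 0; 0 0 0.6 0 0 0; 0 0 0.39 0 0 0; 0 0 0 0 0 0; 0 0 0 0 0 0'; python3 -m creep '0 0 0 0 0 0; 0 0 0 0 0 0; 0 0 0 0 0 0; 0 0 0 0 0 0; 0 0 0 0 0 0; 0 0 0 0 0 0; 0 0 0 0 0 0; 0 0 0 0 0 0' 1 25;  python3 -m creep '0 0 -0.3 0 0 0; 0 0 -0.5 0 0 0; 0 0 -0.7 0 0 0; 0 0 -0.8 0 0 0; 0 0 -0.7 0 0 0; 0 0 0 0 0 0; 0 0 0 0 0 0'; python3 go.py 532.3 262.3 165
```

```text
clock: 25.98
eef_pos: [541.8, -270.1, 46.7]
eef_rot: [3.14, 0.001, 1.78]
wrist_force: [-0.3, -0.6, 0.1]
finger_gap: 65.8
finger_force: 0.0
clock: 26.98
eef_pos: [541.3, -270.1, 45.7]
eef_rot: [3.142, 0.0, 1.779]
wrist_force: [0.0, 0.4, 1.8]
finger_gap: 29.8
finger_force: 25.0
clock: 27.85
eef_pos: [540.9, -269.9, 164.7]
eef_rot: [-3.141, -0.001, 1.779]
wrist_force: [-0.4, -0.4, -0.7]
finger_gap: 29.7
finger_force: 25.0
pos [ 540.9 -269.9  164.7] shift [13.06  2.55  0.  ] turn [-0.0003 -0.0003 -0.0002] gap 29.7
```

```bash
python3 -m creep '0.4 0.08 0 0 0 0; 0.82 0.16 0 0 0 0; 0.82 0.16 0 0 0 0; 0.82 0.16 0 0 0 0; 0.82 0.16 0 0 0 0; 0.82 0.16 0 0 0 0; 0.82 0.16 0 0 0 0; 0.82 0.16 0 0 0 0; 0.82 0.16 0 0 0 0; 0.82 0.16 0 0 0 0; 0.82 0.16 0 0 0 0; 0.82 0.16 0 0 0 0; 0.82 0.16 0 0 0 0; 0.82 0.16 0 0 0 0; 0.82 0.16 0 0 0 0; 0.82 0.16 0 0 0 0; 0.36 0.07 0 0 0 0; 0 0 0 0 0 0; 0 0 0 0 0 0'; python3 go.py 532.3 262.3 42
```

```text
clock: 30.22
eef_pos: [532.8, 261.2, 165.5]
eef_rot: [-3.141, 0.0, 1.779]
wrist_force: [-0.0, 0.3, -1.0]
finger_gap: 29.6
finger_force: 25.0
pos [532.8 261.2 165.5] shift [ 0.03 -0.01  3.09] turn [-0.0001  0.0001 -0.0004] gap 29.6
```

```bash
python3 -m creep '0.01 0 0.6 0 0 0; 0 0 0.7 0 0 0; 0 0 0.7 0 0 0; 0 0 0.6 0 0 0; 0 0 0.3 0 0 0; 0 0 0.1 0 0 0; 0 0 0.05 0 0 0; 0 0 0.02 0 0 0; 0 0 0.02 0 0 0; 0 0 0 0 0 0; 0 0 0 0 0 0; 0 0 0 0 0 0'; python3 -m creep '0 0 0.015 0 0 0; 0 0 0 0 0 0; 0 0 0 0 0 0'; python3 -m creep '0 0 0.01 0 0 0; 0 0 0 0 0 0; 0 0 0 0 0 0'
```

```text
clock: 31.72
eef_pos: [532.8, 262.5, 42.1]
eef_rot: [3.142, 0.0, 1.779]
wrist_force: [-0.5, 0.4, -0.8]
finger_gap: 29.6
finger_force: 25.0
clock: 32.1
eef_pos: [532.8, 262.5, 41.7]
eef_rot: [3.141, -0.0, 1.779]
wrist_force: [-1.6, -0.7, 3.4]
finger_gap: 29.5
finger_force: 25.0
clock: 32.48
eef_pos: [532.9, 262.5, 41.7]
eef_rot: [3.141, -0.0, 1.779]
wrist_force: [-4.6, -1.7, 8.3]
finger_gap: 29.3
finger_force: 25.0
```

```bash
python3 -m creep '0 0 -0.02 0 0 0; 0 0 0 0 0 0; 0 0 0 0 0 0; 0 0 0 0 0 0; 0 0 0 0 0 0; 0 0 0 0 0 0' 0.3; python3 -m creep '0 0 -0.4 0 0 0; 0 0 -0.6 0 0 0; 0 0 -0.8 0 0 0; 0 0 -0.8 0 0 0; 0 0 -0.5 0 0 0; 0 0 0 0 0 0; 0 0 0 0 0 0'; python3 go.py 552 -327.2 165
```

```text
clock: 33.22
eef_pos: [532.8, 262.5, 41.8]
eef_rot: [-3.142, 0.0, 1.779]
wrist_force: [-0.4, -0.0, -0.9]
finger_gap: 65.8
finger_force: 0.0
clock: 34.1
eef_pos: [532.5, 262.3, 165.3]
eef_rot: [-3.141, 0.0, 1.779]
wrist_force: [-0.8, 0.1, 0.2]
finger_gap: 65.9
finger_force: 0.0
pos [532.5 262.3 165.3] shift [-1.452e+01 -2.570e+00  1.000e-02] turn [-0.0003  0.     -0.0002] gap 65.9
```

```bash
python3 -m creep '-0.9 -0.16 0 0 0 0; -0.9 -0.16 0 0 0 0; -0.9 -0.16 0 0 0 0; -0.9 -0.16 0 0 0 0; -0.9 -0.16 0 0 0 0; -0.9 -0.16 0 0 0 0; -0.9 -0.16 0 0 0 0; -0.9 -0.16 0 0 0 0; -0.9 -0.16 0 0 0 0; -0.9 -0.16 0 0 0 0; -0.9 -0.16 0 0 0 0; -0.9 -0.16 0 0 0 0; -0.9 -0.16 0 0 0 0; -0.9 -0.16 0 0 0 0; -0.9 -0.16 0 0 0 0; -0.9 -0.16 0 0 0 0; -0.12 -0.01 0 0 0 0; 0 0 0 0 0 0; 0 0 0 0 0 0'; python3 go.py 552 -327.2 45
```

```text
clock: 36.48
eef_pos: [552.6, -325.9, 165.7]
eef_rot: [-3.141, -0.0, 1.78]
wrist_force: [-0.2, -0.2, -0.6]
finger_gap: 65.9
finger_force: 0.0
pos [ 552.6 -325.9  165.7] shift [-0.03 -0.02  3.02] turn [-0.0001 -0.0001  0.0001] gap 65.9
```

```bash
python3 -m creep '-0.01 0 0.6 0 0 0; 0 0 0.7 0 0 0; 0 0 0.7 0 0 0; 0 0 0.6 0 0 0; 0 0 0.42 0 0 0; 0 0 0 0 0 0; 0 0 0 0 0 0'; python3 -m creep '0 0 0 0 0 0; 0 0 0 0 0 0; 0 0 0 0 0 0; 0 0 0 0 0 0; 0 0 0 0 0 0; 0 0 0 0 0 0; 0 0 0 0 0 0; 0 0 0 0 0 0' 1 25;  python3 -m creep '0 0 -0.3 0 0 0; 0 0 -0.5 0 0 0; 0 0 -0.7 0 0 0; 0 0 -0.8 0 0 0; 0 0 -0.7 0 0 0; 0 0 0 0 0 0; 0 0 0 0 0 0'; python3 go.py 520.9 323.2 165
```

```text
clock: 37.35
eef_pos: [553.1, -327.5, 46.1]
eef_rot: [3.141, 0.001, 1.78]
wrist_force: [0.0, -0.4, -0.4]
finger_gap: 65.7
finger_force: 0.0
clock: 38.35
eef_pos: [552.6, -327.5, 45.1]
eef_rot: [3.142, 0.0, 1.779]
wrist_force: [-0.7, 0.8, 2.1]
finger_gap: 31.5
finger_force: 25.0
clock: 39.22
eef_pos: [552.3, -327.2, 164.5]
eef_rot: [-3.141, -0.001, 1.779]
wrist_force: [0.8, 0.0, -0.5]
finger_gap: 31.4
finger_force: 25.0
pos [ 552.3 -327.2  164.5] shift [ 1.607e+01  2.600e+00 -1.000e-02] turn [-0.0002 -0.0002 -0.0002] gap 31.4
```

The gap is 31.5 mm, not 29.7, so the pads seem to be holding the 32 mm cap. I'll check with a picture.

```bash
python3 - <<'E'
from h import *
c=manip.camera("scene")["color"][90:290,70:330,::-1]
cv2.imwrite("pics/s3.png",cv2.resize(c,None,fx=3,fy=3,interpolation=2))
c=manip.camera("top")["color"][150:300,400:640,::-1]
cv2.imwrite("pics/t3.png",cv2.resize(c,None,fx=3,fy=3,interpolation=2))
E
```

```text
(no output)
```

View pics/s3.png

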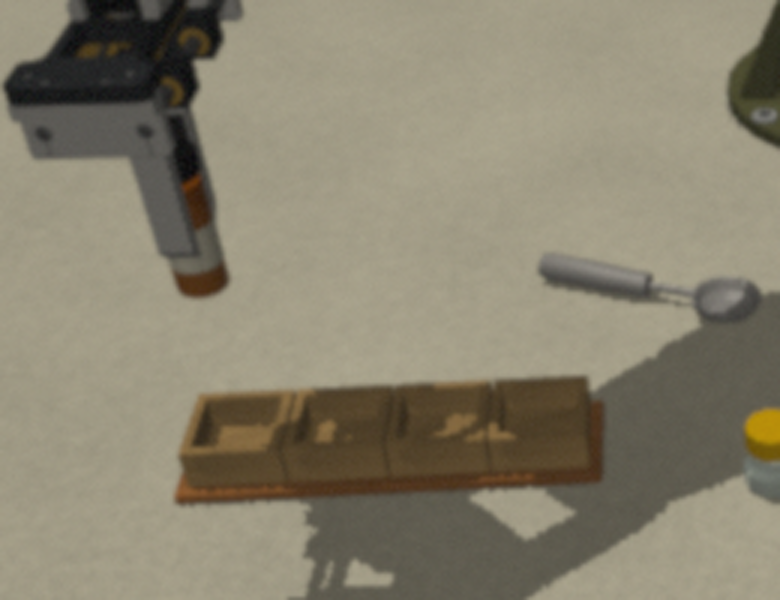

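The cap vial hangs upright between the fingers (crop (200,230)), with its base visible at (202,285). The hold is secure, so I carry on.

```bash
python3 -m creep '0.4 0.04 0 0 0 0; 0.84 0.14 0 0 0 0; 0.84 0.14 0 0 0 0; 0.84 0.14 0 0 0 0; 0.84 0.14 0 0 0 0; 0.84 0.14 0 0 0 0; 0.84 0.14 0 0 0 0; 0.84 0.14 0 0 0 0; 0.84 0.14 0 0 0 0; 0.84 0.14 0 0 0 0; 0.84 0.14 0 0 0 0; 0.84 0.14 0 0 0 0; 0.84 0.14 0 0 0 0; 0.84 0.14 0 0 0 0; 0.84 0.14 0 0 0 0; 0.84 0.14 0 0 0 0; 0.84 0.14 0 0 0 0; 0.84 0.14 0 0 0 0; 0.84 0.14 0 0 0 0; 0.55 0.04 0 0 0 0'; python3 -m creep '0 0 0 0 0 0; 0 0 0 0 0 0; 0 0 0 0 0 0'; python3 go.py 520.9 323.2 42
```

```text
clock: 41.82
eef_pos: [520.1, 324.6, 164.6]
eef_rot: [-3.141, 0.0, 1.781]
wrist_force: [-0.3, -0.4, -0.3]
finger_gap: 31.4
finger_force: 25.0
clock: 42.2
eef_pos: [521.4, 322.1, 165.1]
eef_rot: [3.142, 0.0, 1.778]
wrist_force: [-0.2, -0.3, -0.8]
finger_gap: 31.1
finger_force: 25.0
pos [521.4 322.1 165.1] shift [ 0.03 -0.01  3.08] turn [ 0.      0.     -0.0005] gap 31.1
```

```bash
python3 -m creep '0.02 0 0.6 0 0 0; 0 0 0.7 0 0 0; 0 0 0.7 0 0 0; 0 0 0.6 0 0 0; 0 0 0.3 0 0 0; 0 0 0.1 0 0 0; 0 0 0.04 0 0 0; 0 0 0.02 0 0 0; 0 0 0.02 0 0 0; 0 0 0 0 0 0; 0 0 0 0 0 0; 0 0 0 0 0 0'; python3 -m creep '0 0 0.015 0 0 0; 0 0 0 0 0 0; 0 0 0 0 0 0'
```

```text
clock: 43.7
eef_pos: [521.1, 323.8, 41.9]
eef_rot: [3.142, -0.0, 1.779]
wrist_force: [0.6, -0.1, -0.5]
finger_gap: 31.3
finger_force: 25.0
clock: 44.08
eef_pos: [521.0, 323.8, 41.2]
eef_rot: [-3.142, 0.0, 1.779]
wrist_force: [-0.2, -0.3, -0.6]
finger_gap: 31.4
finger_force: 25.0
```

```bash
python3 -m creep '0 0 0.01 0 0 0; 0 0 0 0 0 0; 0 0 0 0 0 0';python3 -m creep '0 0 0.01 0 0 0; 0 0 0 0 0 0; 0 0 0 0 0 0'
```

```text
clock: 44.45
eef_pos: [521.1, 323.9, 41.1]
eef_rot: [3.141, -0.0, 1.779]
wrist_force: [-1.7, -1.0, 4.0]
finger_gap: 31.6
finger_force: 25.0
clock: 44.82
eef_pos: [521.2, 323.9, 41.1]
eef_rot: [3.141, -0.0, 1.779]
wrist_force: [-1.7, -0.5, 6.9]
finger_gap: 31.5
finger_force: 25.0
```

```bash
python3 -m creep '0 0 -0.01 0 0 0; 0 0 0 0 0 0; 0 0 0 0 0 0; 0 0 0 0 0 0; 0 0 0 0 0 0; 0 0 0 0 0 0' 0.3; python3 -m creep '0 0 -0.4 0 0 0; 0 0 -0.6 0 0 0; 0 0 -0.8 0 0 0; 0 0 -0.8 0 0 0; 0 0 -0.9 0 0 0; -0.8 0 0 0 0 0; -0.8 0 0 0 0 0; -0.8 0 0 0 0 0; -0.8 0 0 0 0 0; -0.8 0 0 0 0 0; -0.8 0 0 0 0 0; -0.8 0 0 0 0 0; -0.8 0 0 0 0 0; -0.8 0 0 0 0 0; -0.8 0 0 0 0 0; 0 0 0 0 0 0; 0 0 0 0 0 0'
python3 - <<'E'
from h import *
from scipy import ndimage as nd
np.set_printoptions(precision=1,suppress=True)
p,c=cloud("top");cv2.imwrite("pics/t4.png",cv2.resize(c[150:300,60:320,::-1],None,fx=3,fy=3))
q=p;m=(q[...,0]>480)&(q[...,0]<600)&(q[...,1]>100)&(q[...,1]<370)&(q[...,2]>85)&(q[...,2]<125)
l,n=nd.label(m)
for k in range(1,n+1):
    P=q[l==k]
    if len(P)>8:print(len(P),P.max(0)[2],P.mean(0),np.ptp(P,axis=0))
E
```

```text
clock: 45.58
eef_pos: [521.0, 323.8, 40.8]
eef_rot: [-3.142, 0.0, 1.779]
wrist_force: [0.3, 0.3, -0.3]
finger_gap: 65.5
finger_force: 0.0
clock: 47.7
eef_pos: [587.2, 11.2, 181.5]
eef_rot: [3.141, 0.0, 1.779]
wrist_force: [0.3, 0.6, -0.7]
finger_gap: 66.0
finger_force: 0.0
178 110.89272573969845 [541.6 200.8  95.4] [22.3 24.3 25.1]
185 112.05931458261932 [530.4 258.9 102.5] [20.5 21.2 27.1]
346 101.61220667406258 [518.4 320.9  97.3] [31.5 31.1 16.4]
```

View pics/t4.png

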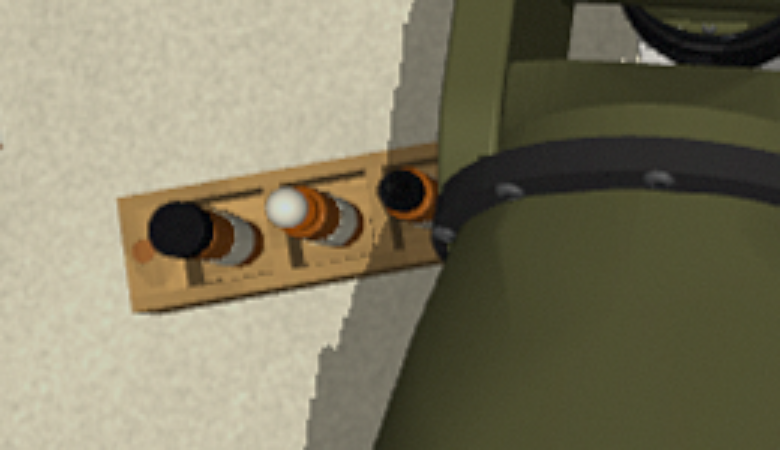

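Cap, ball and dropper stand upright (crop (180,228), (287,210), (402,193)). The arm hides the cork vial, so I'll check it in the scene view.

```bash
python3 - <<'E'
from h import *
p,c=cloud("scene");cv2.imwrite("pics/s4.png",cv2.resize(c[170:310,340:570,::-1],None,fx=3,fy=3))
E
```

```text
(no output)
```

View pics/s4.png

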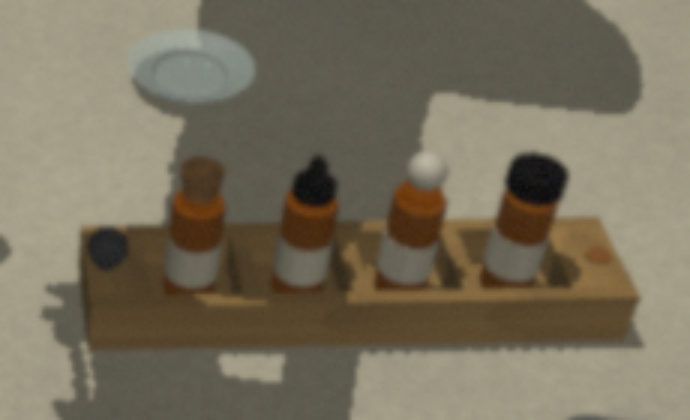

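From the knob (107,248) the order is cork (195), dropper (305), ball (410), cap (520). All stand upright on the bay floors and the robot is clear.

```bash
python3 -c "
from cell import manip
print(manip.sign_off())"
```

```text
the job is handed in; nothing more can be done
None
```

The four vials stand upright in the rack in their original sequence, from the knob: cork, dropper, ball, cap; the job was handed in at about 48 s on the robot's clock, and no verdict was returned.

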